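Re-seat the garnish slab under its swing clip

TASK

The marble garnish slab on the little oak stand has crept back from its black end stop. Swing the spring clip right off the slab and well clear of it, push the slab along its rails fully home and press it against the stop for a moment with a firm but gentle push (about 10 newtons), then swing the clip back over the slab's near edge as far as it goes and let go. Marble chips and the clip bends easily, so be gentle, and leave the tumbler, jug, bowl and scoop where they are.

Things in the scene. Friction and masses are not known exactly. Their poses are not given: they have to be found in the camera images.
- stand: oak stand fixed to the trolley, wood 15 mm thick, spanning x -91 to +61, y -52 to +74 mm. Origin: on the trolley top, under the slab's centre when the slab is home. +x: the direction in which the slab is pushed home; z up. Two steel rails along x, 5 mm high, inner faces at y = +-41 mm, from x = -76 to +49 mm, guide the slab
- endstop: black rubber bar across the stand, 8 x 84 mm, 12 mm high, fixed. Origin at its underside on the wood; its face to the slab is 4 mm before the origin, at x = +50 mm of the stand. Hard to the touch, so the slab must be pressed home by feel: 5 to 18 N held for a third of a second will do; over 30 N chips the marble
- slab: loose white marble slab 100 x 80 x 10 mm, about 0.2 kg, between the rails with 1 mm play each side. Origin: centre of its underside; x along the stand's x. Starts 14 to 25 mm short of home; home is x = 0, y = 0 of the stand. Its near edge (away from the stop) is at its own x = -50 mm; its top is 25 mm above the trolley
- clip_blade: sprung brass blade below the arm, turning with it: 81 mm long from the pivot along its own -y, 14 mm wide, 2 mm thick; a lip bent up 30 degrees, 12 mm wide, on its +x side rides up the slab's edge. Origin on the pivot axis, at its underside. Spring force about 2.5 N: underside at 25 mm height on the slab, 21 mm off it. Riding up takes up to some 12 N at the post
- tumbler: steel tumbler, 74 mm wide, 110 mm high, loose; origin at centre of its underside; leave alone
- jug: glass stirring jug, 88 mm wide, 150 mm high, loose; origin at centre of its underside; leave alone
- bowl: olive-green bowl, 124 mm wide, 55 mm high, loose; origin at centre of its underside; leave alone
- scoop: clear acrylic ice scoop, 55 mm wide, 180 mm long, 30 mm high, loose; origin at its underside, middle of its length; leave alone
- clip_arm: the clip's steel arm, 10 mm wide, 31 to 34 mm above the trolley, turning on an upright pivot screw at x -68, y +58 mm of the stand (screw head 18 mm wide, top at 45 mm). Origin on the screw's axis at 21 mm height; the arm runs along its own -y. It is yawed from the stand by the swing angle: stop at +0.44 rad over the slab (fully on), stop at -1.6 rad away from it. Stays where left
- clip_post (a point): centre of the top, 68 mm above the trolley, of the black round thumb post at the arm's end: 12 mm diameter, 34 mm high, 60 mm from the pivot axis. Push it sideways, or hold it loosely, along an arc about the pivot; over 25 N bends the clip. Fully on it stands at x -42, y +4 mm of the stand; clear of the slab once its x is below -109 mm (its limit is -128)
There are look-alikes about, which are no part of the job. What is shaped like the stand but purple is not meant. What is shaped like the slab but green is not meant.

How it is judged:
By the outcome, as a careful person would: the job done as asked, in the order asked, and still so for the second after the job is handed in, with the robot touching nothing.
It also fails if it takes over 72 s, if anything falls off the work surface, if the arm or the gripper's body presses on something with over 40 N, if the wrist force passes 120 N, or if a joint passes its speed limit or range.

ROBOT

A 6-joint arm with a two-finger parallel gripper is mounted at the origin on the work surface. World frame = base frame: x ahead of the robot, y to its left, z up, the work surface at z = 0. Lengths are in mm, angles in rad, forces in N, time in s.
With the tool pointing down it reaches from about 425 to 925 mm from the base axis. Payload 12.5 kg.
Tool frame: the origin (TCP) lies midway between the tips of the shut fingers; the grasp point (between the pads) lies 19 mm behind it (robot.pinch_z is the distance from the TCP to the grasp point, in mm); z points along the fingers, y is the line along which they close (so a half turn about z gives the same grasp; the last joint's range is limited). The gripper opens to 85 mm and grips with 20 to 120 N. Pads are 22 mm wide; open, the fingers measure 114 mm over their backs; the gripper's body (76 mm by 85 mm) begins 54 mm behind the grasp point. The pads swing forward as they close: fully open they stand 13 mm farther back than shut.
Start: joints at [1.15, 0.491, 1.559, -0, 1.092, -0.106], TCP at [193.499, 594.309, 231.327] pointing down, gripper open.
Joint ranges: [-3.1, 3.1], [-0.84, 2.19], [0.05, 2.79], [-1.13, 4.28], [0.06, 2.93], [-2.69, 2.69]. Speed limits (rad/s): [2.22, 2.22, 2.79, 3.14, 3.14, 3.14].

INTERFACE

Orientations are given as a unit quaternion [w, x, y, z].
In Python, from plant import sensors, eyes, hand_in, robot gives the robot as it stands. The module is installed in compiled form; this text tells all that it offers.
- The arm moves only by the tool send_rows, never from a script. Its arguments are lists of equal length, an entry for each row: "hand": the closure, from -1 (fully open) to 1 (shut); "delta_pos": the shift along the world's x, y, z in m, a list of three; "turn": the turn about the world's z in degrees. A call has 1 to 5 rows; each row is the pose to reach, as a shift and turn from the pose commanded when the call began; what a row does not reach only later rows make up. A row lasts 1/10 s, in which the tool goes at most 50 mm and 8.59 degrees, less where a joint would pass 70% of its speed; a pose out of reach is approached as far as the arm can. A call with a gripper value outside its range is refused whole. The fingers move at their own pace and stop on an object; "force" is the grip in N (left out, the last holds). Time passes only in rows, so rows that repeat a pose let the fingers close. It gives the time, the measured TCP pose, the force, the opening and the grip force at its end, in the units of the state.
- sensors.observe(): the state, without advancing time (a new reading comes with each control period).
- eyes.capture(name): name is "side" or "top"; returns the picture (480x640x3 uint8, red, green, blue); there is no depth.
- eyes.camera_info(name): a dict with "vertical_fov" (degrees; the focal length in pixels is half the picture's height over the tangent of half this angle, whatever the lens; pixels are square), "cx", "cy" (the principal point, pixels), "world_from_camera" (4x4, takes a point from camera to world coordinates). Camera axes: x right, y down, z forward; pixel columns grow to the right and rows downward; lengths in mm; the calibration is good to about 2 mm. A picture is of the moment at which its call begins. camera_info takes no time and is no camera call.
- hand_in(): hands the job in; it is judged then, once.
The state is a dict: "time": time; "q": joint angles; "dq": joint speeds; "joint_efforts": joint torques, N m; "ee_pos": TCP position; "tcp_rot": TCP orientation; "force": force on the tool from outside, world axes, zero at the start; "torque": the same for the moment, N m; "finger_gap": finger opening in mm; "grasp_force": force on a finger pad.
Only numpy, scipy, OpenCV 4.12 (cv2) and the standard library are available. Lean on these libraries where they do the work, as an engineer would, in place of code of your own. Each camera call takes 0.05 s, during which the arm holds its last target. There are 200 camera calls.

## Working session

There is one attempt and no reset: what is moved stays moved. The work goes in short steps, Python scripts to look and compute and a tool call to move; the robot and the scene stay as the last step left them, time stands still between calls to the robot, and variables do not carry over. Pictures are saved under pics/ and viewed, at most 10 in all, crops included, and the job is handed in when it is done.

Besides the shell and the picture viewer there is one more tool, called as name([rows], argument=value, ...), one row to a line, values as JSON. send_rows: Moves the arm, as the interface text tells. Its arguments: {"type":"object","properties":{"hand":{"type":"array"},"delta_pos":{"type":"array"},"turn":{"type":"array"},"force":{"type":"number"}},"required":["hand","delta_pos","turn"]}

```bash
mkdir -p pics
cat > h.py <<'E'
import numpy as np, cv2
from plant import sensors, eyes, hand_in, robot
def cam(n):
    i=eyes.camera_info(n); T=np.array(i["world_from_camera"]); f=240/np.tan(np.radians(i["vertical_fov"]/2)); return i,T,f
def ray(n,u,v):
    i,T,f=cam(n); d=T[:3,:3]@np.array([(u-i["cx"])/f,(v-i["cy"])/f,1]); return T[:3,3],d/np.linalg.norm(d)
def onz(n,u,v,z):
    o,d=ray(n,u,v); return o+d*(z-o[2])/d[2]
def proj(n,p):
    i,T,f=cam(n); c=T[:3,:3].T@(np.array(p,float)-T[:3,3]); return np.array([i["cx"]+f*c[0]/c[2],i["cy"]+f*c[1]/c[2]])
def snap(n,fn):
    im=eyes.capture(n); cv2.imwrite("pics/"+fn,im[:,:,::-1]); return im
E
python3 - <<'E'
from h import *
for n in("top","side"):
    snap(n,n+"0.png"); i,T,f=cam(n); print(n,i["cx"],i["cy"],f,T.round(3).tolist())
print(sensors.observe())
E
```

```text
top 320.52763862050784 238.63209654806545 445.52257990231664 [[-0.003, -0.994, 0.108, 458.073], [-1.0, 0.005, 0.018, 45.015], [-0.018, -0.108, -0.994, 885.804], [0.0, 0.0, 0.0, 1.0]]
side 312.71546378160764 237.54929844132016 458.8133705107939 [[0.771, -0.491, 0.405, 246.026], [-0.636, -0.583, 0.505, -337.006], [-0.012, -0.647, -0.762, 695.187], [0.0, 0.0, 0.0, 1.0]]
{'time': 0.1, 'q': array([ 1.15040324e+00,  4.91512793e-01,  1.55936415e+00, -2.24434377e-06,
        1.09168061e+00, -1.05600015e-01]), 'dq': array([ 2.39400001e-05, -4.32527971e-04, -2.49042053e-03, -1.11265877e-03,
       -1.12287634e-03, -2.98796604e-04]), 'joint_efforts': array([ 5.24894247e-03, -6.19443512e+01, -2.62030149e+01, -5.66675965e-06,
        2.87174567e-03,  2.06836899e-05]), 'ee_pos': array([193.41682154, 594.12825565, 230.78616405]), 'tcp_rot': array([-1.24463451e-04,  1.56746931e-01,  9.87638682e-01, -4.66118938e-04]), 'force': array([0.09908023, 1.03012584, 0.08143341]), 'torque': array([-0.01767513,  0.06279013,  0.03753952]), 'grasp_force': 0.0, 'finger_gap': 85.58650934681948}
```

View pics/top0.png

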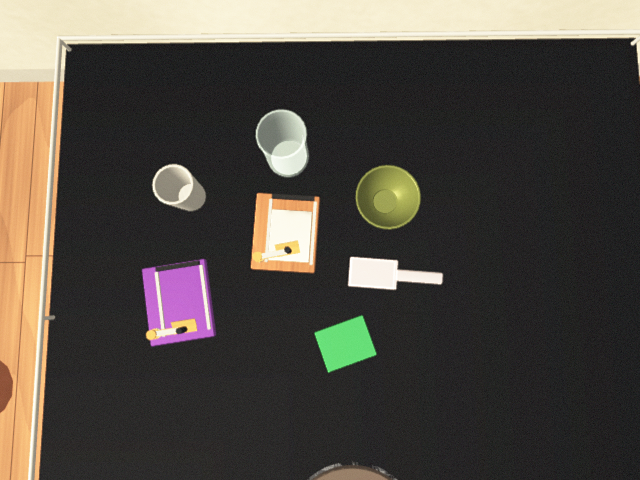

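View pics/side0.png

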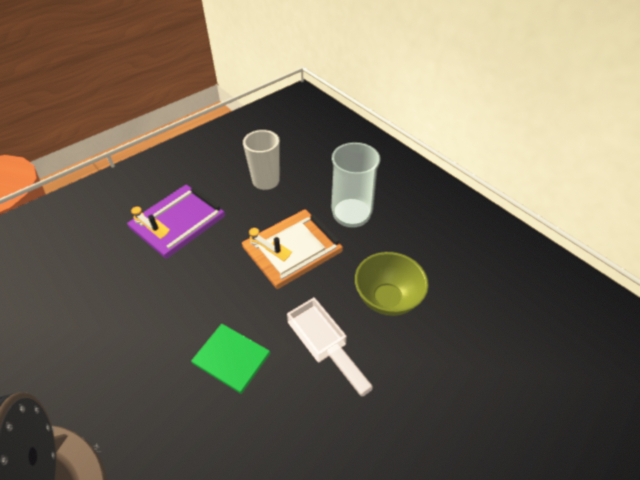

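Candidates: the oak stand with the white slab is at top (285,233) and side (292,247). The look-alikes are the purple stand at top (178,302) and the green slab at top (346,344). I choose the oak stand. Its stop is at the top of the picture (295,197), and the clip pivot is at (258,257), lower left.

```bash
cat > m.py <<'E'
from h import *
im=cv2.imread("pics/top0.png"); hsv=cv2.cvtColor(im,cv2.COLOR_BGR2HSV)
roi=np.zeros(im.shape[:2],np.uint8); roi[180:285,240:330]=255
m=((hsv[...,2]>60).astype(np.uint8)*255)&roi
c=max(cv2.findContours(m,0,2)[0],key=cv2.contourArea)
o=((hsv[...,0]<18)&(hsv[...,1]>120)&(hsv[...,2]>100)).astype(np.uint8)*255&roi
pts=np.argwhere(o>0)[:,::-1]
P=np.array([onz("top",u,v,15)[:2] for u,v in pts],np.float32)
r=cv2.minAreaRect(P); print("wood",r, cv2.boxPoints(r).round(1).tolist())
w=((hsv[...,1]<50)&(hsv[...,2]>200)).astype(np.uint8)*255&roi
for c in sorted(cv2.findContours(w,0,2)[0],key=cv2.contourArea)[-4:]:
    Q=np.array([onz("top",u,v,25)[:2] for u,v in c[:,0]],np.float32); print("white",cv2.contourArea(c),cv2.minAreaRect(Q),cv2.boundingRect(c))
k=((hsv[...,2]<70)).astype(np.uint8)*255; k[:, :262]=0;k[:,310:]=0;k[:240]=0;k[262:]=0
for c in cv2.findContours(k,0,2)[0]: print("dark",cv2.contourArea(c),cv2.boundingRect(c))
for n,(x,y,a,b) in dict(top=(240,180,90,105),side=(232,200,120,95)).items():
    j=cv2.imread(f"pics/{n}0.png")[y:y+b,x:x+a]; cv2.imwrite(f"pics/{n}c.png",cv2.resize(j,None,fx=5,fy=5,interpolation=2))
E
python3 m.py
```

```text
wood ((566.0428466796875, 131.09017944335938), (126.89759063720703, 152.9867401123047), 86.11231231689453) [[485.3999938964844, 73.0], [638.0999755859375, 62.599998474121094], [646.7000122070312, 189.1999969482422], [494.0, 199.60000610351562]]
white 3.5 ((510.6757507324219, 166.21337890625), (3.9136993885040283, 3.878938913345337), 89.79024505615234) (265, 259, 3, 3)
white 110.0 ((563.385986328125, 75.67121887207031), (5.366077423095703, 121.95332336425781), 86.08804321289062) (310, 202, 7, 63)
white 1784.0 ((567.4314575195312, 123.28153991699219), (90.37818908691406, 117.62354278564453), 83.26530456542969) (262, 199, 50, 63)
dark 16.0 (285, 247, 6, 6)
```

View pics/topc.png

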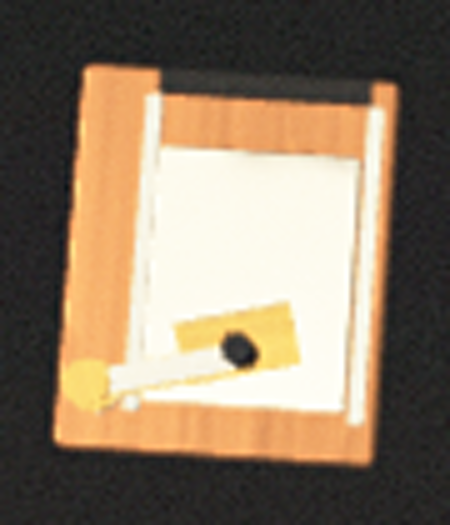

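The crop confirms the oak stand with the white slab, the clip lying over the slab, the post at about (288,250) and the screw at (257,257). The wood rectangle measures 153 x 127 mm, as it should. Next I work out the stand-frame numbers.

```bash
cat >> h.py <<'E'
YAW=np.radians(-3.9); R=np.array([[np.cos(YAW),-np.sin(YAW)],[np.sin(YAW),np.cos(YAW)]]); O=np.array([566.04,131.09])-R@[-15,11]
def W(x,y): return R@[x,y]+O
def S(p): return R.T@(np.array(p[:2])-O)
def post(t): return W(-68+60*np.sin(t),58-60*np.cos(t))
E
python3 - <<'E'
from h import *
c=lambda a,b:(240+a/5-.4,180+b/5-.4)
print("O",O)
for n,p,z in [("scr",(86,384),45),("post",(240,349),60),("slabTL",(160,147),25),("slabTR",(358,160),25),("slabBR",(345,411),25),("stopface",(262,100),27)]:
    print(n,S(onz("top",*c(*p),z)).round(1))
im=cv2.imread("pics/side0.png"); 
k=(im.max(2)<60).astype(np.uint8); 
s=k[230:262,265:290]; n,l,st,ce=cv2.connectedComponentsWithStats(s)
for i in range(1,n): print("side dark",st[i],ce[i]+[265,230])
print("side screw", S(onz("side",254,232,45)).round(1), "expect px",proj("side",[*W(-68,58),45]))
for t in (-.0,.1,.2,.3,.44): print(t,post(t).round(1),proj("side",[*post(t),68]).round(1),proj("top",[*post(t),68]).round(1),proj("top",[*post(t),34]).round(1))
E
```

```text
O [580.25709599 119.09524357]
scr [-68.   57.4]
post [-52.1  -1.5]
slabTL [27.9 39.1]
slabTR [ 27.6 -38.8]
slabBR [-70.8 -40.4]
stopface [48.7  0.3]
side dark [10  9  4 13 43] [276.6744186  244.76744186]
side screw [-68.6  51.9] expect px [252.58381702 229.88985238]
-0.0 [512.3 121.7] [268.4 241.8] [286.8 257.6] [288.5 258.8]
0.1 [518.3 121.6] [271.2 240.2] [286.9 254.4] [288.6 255.7]
0.2 [524.3 122.1] [273.7 238.4] [286.7 251.1] [288.3 252.6]
0.3 [530.2 123.2] [276.  236.4] [286.1 248. ] [287.8 249.5]
0.44 [538.2 125.7] [278.7 233.4] [284.8 243.6] [286.5 245.4]
```

send_rows([
  [0.029,-0.041,0],
  [0.058,-0.082,0],
  [0.087,-0.123,0],
  [0.116,-0.164,0],
  [0.144,-0.205,0],
], hand=[0.2,0.2,0.2,0.2,0.2], turn=[-8,-16,-24,-32,-40])

```text
time: 0.6
ee_pos: [337.9, 388.0, 231.2]
tcp_rot: [0.0, 0.487, 0.873, -0.0]
force: [0.3, 0.7, -0.2]
finger_gap: 34.0
grasp_force: 0.0
```

send_rows([
  [0.029,-0.041,0],
  [0.058,-0.082,0],
  [0.087,-0.123,0],
  [0.116,-0.164,0],
  [0.144,-0.205,0],
], hand=[0.2,0.2,0.2,0.2,0.2], turn=[-8,-16,-21.5,-21.5,-21.5])

```text
time: 1.1
ee_pos: [481.7, 183.3, 231.3]
tcp_rot: [0.0, 0.64, 0.769, 0.0]
force: [0.9, 0.7, 0.1]
finger_gap: 34.5
grasp_force: 0.0
```

send_rows([
  [0.022,-0.03,0],
  [0.0455,-0.061,-0.02],
  [0.0455,-0.061,-0.06],
  [0.0455,-0.061,-0.1],
  [0.0455,-0.061,-0.13],
], hand=[0.2,0.2,0.2,0.2,0.2], turn=[0,0,0,0,0])

```text
time: 1.6
ee_pos: [525.8, 123.6, 99.1]
tcp_rot: [-0.001, 0.64, 0.768, -0.001]
force: [0.3, 0.0, 0.1]
finger_gap: 33.8
grasp_force: 0.0
```

Run:
```python
from h import *
o=sensors.observe(); print(o["ee_pos"],o["finger_gap"])
a=snap("side","s1.png")[180:300,200:360]; b=snap("top","t1.png")[170:290,220:380]
cv2.imwrite("pics/c1.png",np.hstack([cv2.resize(x[:,:,::-1],(400,300),interpolation=2) for x in (a,b)]))
```

```text
[525.75175661 123.60924515  99.05484574] 33.84574495776614
```

View pics/c1.png

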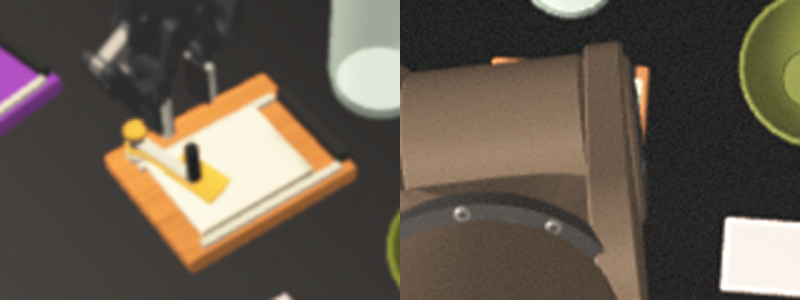

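The side view shows the two fingertips at about (267,234) and (285,220), straddling the post top at (277,239) along the swing direction. I descend.

send_rows([
  [0,0,-0.018],
  [0,0,-0.036],
  [0,0,-0.055],
  [0,0,-0.055],
], hand=[0.2,0.2,0.2,0.2], turn=[0,0,0,0])

```text
time: 2.1
ee_pos: [526.1, 124.2, 46.0]
tcp_rot: [-0.001, 0.64, 0.769, -0.001]
force: [-0.5, 0.2, 0.9]
finger_gap: 34.2
grasp_force: 0.0
```

Run:
```python
from h import *
o=sensors.observe(); print(o["ee_pos"],o["force"])
for t in (.25,.05,-.15,-.35,-.55,-.75,-.95,-1.15,-1.3,-1.4,-1.45): print(t,(post(t)-post(.25)).round(1),np.degrees(t-.25).round(1),post(t).round(1))
```

```text
[526.14778608 124.22759948  46.0284926 ] [-0.4547026   0.24130373  0.87879251]
0.25 [0. 0.] 0.0 [527.2 122.6]
0.05 [-11.9  -1. ] -11.5 [515.3 121.6]
-0.15 [-23.8   0.4] -22.9 [503.4 123. ]
-0.35 [-35.2   4.2] -34.4 [492.  126.8]
-0.55 [-45.6  10.1] -45.8 [481.6 132.7]
-0.75 [-54.6  18. ] -57.3 [472.6 140.6]
-0.95 [-61.9  27.5] -68.8 [465.3 150.1]
-1.15 [-67.2  38.3] -80.2 [460.1 160.9]
-1.3 [-69.6  46.9] -88.8 [457.6 169.5]
-1.4 [-70.5  52.9] -94.5 [456.7 175.4]
-1.45 [-70.8  55.8] -97.4 [456.4 178.4]
```

send_rows([
  [0,0,-0.002],
  [0,0,-0.002],
  [0,0,-0.002],
], hand=[0.55,0.55,0.55], turn=[0,0,0], force=20)

```text
time: 2.4
ee_pos: [526.9, 124.3, 45.4]
tcp_rot: [0.001, 0.64, 0.769, 0.001]
force: [-0.4, -0.1, 0.8]
finger_gap: 19.1
grasp_force: 0.0
```

send_rows([
  [-0.003,-0.001,0],
  [-0.006,-0.001,0],
  [-0.009,-0.001,0],
  [-0.012,-0.001,0],
  [-0.016,-0.001,0],
], hand=[0.55,0.55,0.55,0.55,0.55], turn=[-3,-6,-9,-12,-15])

```text
time: 2.9
ee_pos: [511.1, 123.2, 45.2]
tcp_rot: [0.001, 0.735, 0.678, 0.001]
force: [0.3, -0.2, -0.2]
finger_gap: 19.3
grasp_force: 0.7
```

send_rows([
  [-0.005,0,0],
  [-0.01,0.001,0],
  [-0.015,0.002,0],
  [-0.02,0.004,0],
  [-0.025,0.0065,0],
], hand=[0.55,0.55,0.55,0.55,0.55], turn=[-5,-10,-15,-20,-25])

```text
time: 3.4
ee_pos: [486.0, 129.8, 45.2]
tcp_rot: [0.0, 0.865, 0.502, 0.001]
force: [2.1, 0.4, -0.6]
finger_gap: 18.9
grasp_force: 0.7
```

send_rows([
  [-0.004,0.0025,0],
  [-0.008,0.006,0],
  [-0.012,0.009,0],
  [-0.015,0.012,0],
  [-0.018,0.016,0],
], hand=[0.55,0.55,0.55,0.55,0.55], turn=[-5,-10,-15,-19,-23])

```text
time: 3.9
ee_pos: [467.7, 145.8, 45.1]
tcp_rot: [0.0, 0.948, 0.32, 0.001]
force: [0.7, -1.6, 0.4]
finger_gap: 18.9
grasp_force: 0.5
```

send_rows([
  [-0.003,0.005,0],
  [-0.0055,0.011,0],
  [-0.008,0.017,0],
  [-0.0095,0.023,0],
  [-0.011,0.03,0],
], hand=[0.55,0.55,0.55,0.55,0.55], turn=[-6,-12,-18,-24,-31])

```text
time: 4.4
ee_pos: [456.8, 175.9, 45.1]
tcp_rot: [-0.0, 0.999, 0.054, 0.001]
force: [0.6, -1.6, 0.6]
finger_gap: 19.0
grasp_force: 0.5
```

send_rows([
  [0,0,0],
  [0,0,0.0],
  [0,0,0.02],
  [0,0,0.05],
  [0,0,0.07],
], hand=[0.2,0.2,0.2,0.2,0.2], turn=[0,0,0,0,0])

```text
time: 4.9
ee_pos: [456.6, 175.4, 115.9]
tcp_rot: [-0.0, 0.998, 0.058, 0.0]
force: [-0.8, -0.4, 0.4]
finger_gap: 34.2
grasp_force: 0.0
```

Run:
```python
from h import *
o=sensors.observe(); print(o["ee_pos"],o["q"].round(2),S(o["ee_pos"]),W(-105,0),W(-85,0))
a=snap("side","s2.png")[180:300,200:360]; cv2.imwrite("pics/c2.png",cv2.resize(a[:,:,::-1],None,fx=4,fy=4,interpolation=2))
```

```text
[456.63838693 175.38981279 115.88548141] [ 0.23  0.47  2.01 -0.    0.67  1.69] [-127.16133408   47.75624427] [475.50024671 126.23684909] [495.45393228 124.87654328]
```

View pics/c2.png

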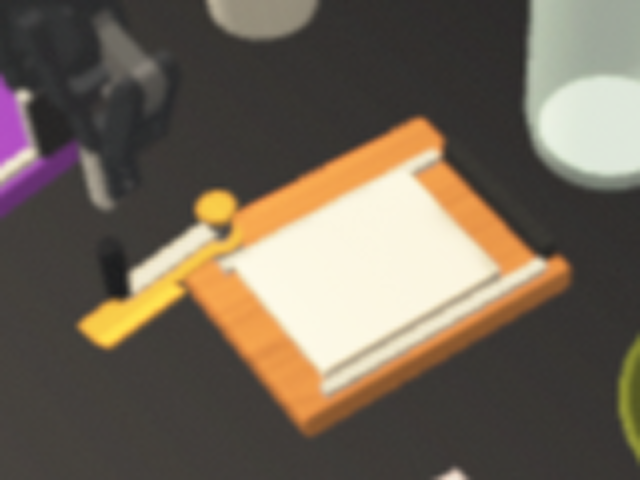

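The side view shows the clip fully off, with the post at about (228,241), and the slab uncovered. I shut the fingers and go behind the slab's near edge.

send_rows([
  [0.009,-0.025,0],
  [0.019,-0.051,0],
  [0.019,-0.051,-0.01],
  [0.019,-0.051,-0.05],
  [0.019,-0.051,-0.08],
], hand=[1,1,1,1,1], turn=[-5,-10.5,-10.5,-10.5,-10.5])

```text
time: 5.45
ee_pos: [475.2, 124.4, 33.0]
tcp_rot: [-0.0, 0.999, -0.034, 0.0]
force: [0.9, 0.2, 0.7]
finger_gap: 0.2
grasp_force: 0.0
```

send_rows([
  [0,0,-0.01],
  [0,0,-0.016],
  [0,0,-0.016],
], hand=[1,1,1], turn=[0,0,0])

```text
time: 5.75
ee_pos: [475.4, 124.8, 18.3]
tcp_rot: [0.0, 0.999, -0.035, -0.0]
force: [-0.1, -0.3, -0.3]
finger_gap: 0.2
grasp_force: 0.0
```

send_rows([
  [0.004,-0.0003,0.0015],
  [0.008,-0.0006,0.0015],
  [0.012,-0.0008,0.0015],
  [0.016,-0.0011,0.0015],
  [0.019,-0.0013,0.0015],
], hand=[1,1,1,1,1], turn=[0,0,0,0,0])

```text
time: 6.25
ee_pos: [495.0, 123.4, 20.1]
tcp_rot: [-0.0, 0.999, -0.035, 0.0]
force: [-0.2, 0.6, 1.1]
finger_gap: -0.1
grasp_force: 0.0
```

send_rows([
  [0.002,-0.0001,0],
  [0.004,-0.0003,0],
  [0.006,-0.0004,0],
  [0.008,-0.0006,0],
  [0.01,-0.0007,0],
], hand=[1,1,1,1,1], turn=[0,0,0,0,0])

```text
time: 6.75
ee_pos: [504.4, 122.6, 19.8]
tcp_rot: [0.0, 0.999, -0.035, -0.0]
force: [-0.7, 0.4, 0.6]
finger_gap: -0.5
grasp_force: 0.7
```

send_rows([
  [0.002,-0.0001,0],
  [0.004,-0.0003,0],
  [0.005,-0.0003,0],
  [0.006,-0.0004,0],
  [0.007,-0.0005,0],
], hand=[1,1,1,1,1], turn=[0,0,0,0,0])

```text
time: 7.25
ee_pos: [511.4, 122.2, 19.8]
tcp_rot: [0.0, 0.999, -0.035, -0.0]
force: [-0.8, 0.1, 0.1]
finger_gap: -0.1
grasp_force: 0.5
```

send_rows([
  [0.001,-0.0001,0],
  [0.002,-0.0001,0],
  [0.003,-0.0002,0],
  [0.004,-0.0003,0],
], hand=[1,1,1,1], turn=[0,0,0,0])

```text
time: 7.65
ee_pos: [515.5, 121.9, 19.8]
tcp_rot: [0.0, 0.999, -0.035, -0.0]
force: [-1.3, -0.2, -1.2]
finger_gap: -0.3
grasp_force: 0.4
```

send_rows([
  [0.0005,0,0],
  [0.001,-0.0001,0],
  [0.0015,-0.0001,0],
], hand=[1,1,1], turn=[0,0,0])

```text
time: 7.95
ee_pos: [516.9, 121.8, 19.8]
tcp_rot: [0.0, 0.999, -0.035, -0.0]
force: [-0.3, -0.0, -0.8]
finger_gap: 0.1
grasp_force: 0.4
```

send_rows([
  [0.0005,0,0],
  [0.001,0,0],
], hand=[1,1], turn=[0,0])

```text
time: 8.15
ee_pos: [517.9, 121.8, 19.8]
tcp_rot: [0.0, 0.999, -0.035, -0.0]
force: [-0.4, 1.2, 0.2]
finger_gap: 0.4
grasp_force: 0.4
```

send_rows([
  [0.0003,0,0],
  [0.0006,0,0],
], hand=[1,1], turn=[0,0])

```text
time: 8.35
ee_pos: [518.5, 121.8, 19.8]
tcp_rot: [0.0, 0.999, -0.035, -0.0]
force: [-2.2, 0.3, -0.3]
finger_gap: -0.3
grasp_force: 0.4
```

send_rows([
  [0.0003,0,0],
  [0.0005,0,0],
], hand=[1,1], turn=[0,0])

```text
time: 8.55
ee_pos: [519.0, 121.8, 19.8]
tcp_rot: [0.0, 0.999, -0.035, -0.0]
force: [-1.1, 0.1, -1.6]
finger_gap: 0.0
grasp_force: 0.4
```

send_rows([
  [0.0002,0,0],
  [0.0004,0,0],
], hand=[1,1], turn=[0,0])

```text
time: 8.75
ee_pos: [519.4, 121.8, 19.8]
tcp_rot: [0.0, 0.999, -0.035, -0.0]
force: [-0.6, 0.7, -0.6]
finger_gap: -0.0
grasp_force: 0.4
```

send_rows([
  [0.0002,0,0],
  [0.0004,0,0],
], hand=[1,1], turn=[0,0])

```text
time: 8.95
ee_pos: [519.7, 121.8, 19.8]
tcp_rot: [0.0, 0.999, -0.035, -0.0]
force: [-1.7, 0.5, -0.3]
finger_gap: 0.0
grasp_force: 0.9
```

send_rows([
  [0.0002,0,0],
  [0.0004,0,0],
], hand=[1,1], turn=[0,0])

```text
time: 9.15
ee_pos: [519.8, 121.8, 19.8]
tcp_rot: [0.0, 0.999, -0.035, -0.0]
force: [-3.3, -0.0, 1.2]
finger_gap: -0.0
grasp_force: 1.9
```

send_rows([
  [0.0002,0,0],
  [0.0004,0,0],
], hand=[1,1], turn=[0,0])

```text
time: 9.35
ee_pos: [519.9, 121.7, 19.7]
tcp_rot: [0.0, 0.999, -0.035, -0.001]
force: [-5.3, -0.1, 2.9]
finger_gap: -0.3
grasp_force: 3.1
```

send_rows([
  [0.0004,0,0],
  [0.0008,0,0],
  [0.0011,0,0],
], hand=[1,1,1], turn=[0,0,0])

```text
time: 9.65
ee_pos: [520.0, 121.7, 19.7]
tcp_rot: [0.0, 0.999, -0.035, -0.002]
force: [-11.0, -0.4, 5.9]
finger_gap: -0.1
grasp_force: 5.3
```

send_rows([
  [0,0,0],
  [0,0,0],
  [0,0,0],
], hand=[1,1,1], turn=[0,0,0])

```text
time: 9.95
ee_pos: [519.9, 121.7, 19.7]
tcp_rot: [0.0, 0.999, -0.035, -0.002]
force: [-9.3, -0.5, 6.1]
finger_gap: 0.1
grasp_force: 4.9
```

send_rows([
  [0,0,0],
  [0,0,0],
  [0,0,0],
  [0,0,0],
  [0,0,0],
], hand=[1,1,1,1,1], turn=[0,0,0,0,0])

```text
time: 10.45
ee_pos: [519.9, 121.7, 19.7]
tcp_rot: [0.0, 0.999, -0.035, -0.002]
force: [-10.9, 0.0, 4.8]
finger_gap: -0.1
grasp_force: 4.9
```

send_rows([
  [-0.001,0,0],
  [-0.003,0.0,0],
  [-0.008,0.0005,0],
  [-0.02,0.0014,0],
  [-0.035,0.0024,0],
], hand=[1,1,1,1,1], turn=[0,0,0,0,0])

```text
time: 10.95
ee_pos: [486.1, 124.2, 19.8]
tcp_rot: [-0.0, 0.999, -0.035, 0.0]
force: [0.3, 0.6, -0.4]
finger_gap: -0.0
grasp_force: 0.0
```

send_rows([
  [0,0,0.03],
  [0,0,0.07],
  [0,0,0.1],
  [-0.015,0.025,0.1],
  [-0.029,0.05,0.1],
], hand=[0.2,0.2,0.2,0.2,0.2], turn=[0,0,0,5,10.5])

```text
time: 11.45
ee_pos: [457.1, 174.4, 120.8]
tcp_rot: [-0.0, 0.998, 0.057, 0.001]
force: [-0.2, 0.0, -0.2]
finger_gap: 33.9
grasp_force: 0.0
```

Run:
```python
from h import *
o=sensors.observe(); print(o["ee_pos"],post(-1.4))
a=snap("side","s3.png")[180:300,200:360]; cv2.imwrite("pics/c3.png",cv2.resize(a[:,:,::-1],None,fx=4,fy=4,interpolation=2))
print("slab near corners expected px", [(4*(proj("side",[*W(-50,y),25])-[200,180])).round(0) for y in(40,-40)], "stop face", (4*(proj("side",[*W(50,-40),25])-[200,180])).round(0))
```

```text
[457.10143155 174.44590568 120.78588898] [456.67576781 175.43309772]
slab near corners expected px [array([267., 233.]), array([359., 341.])] stop face [534. 242.]
```

View pics/c3.png

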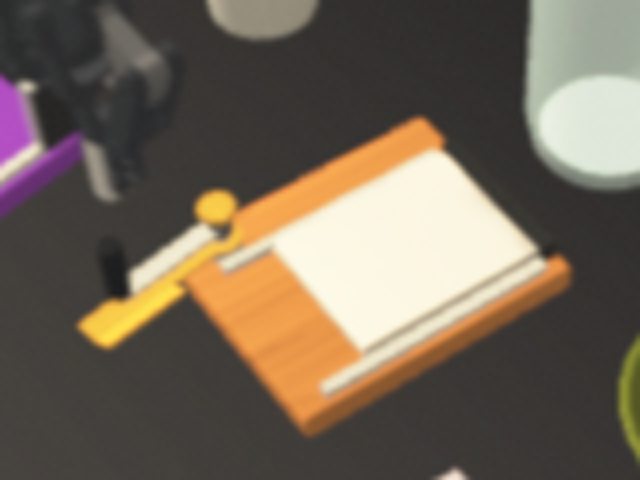

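The slab lies flush against the black stop and the clip has not moved. I go back to the post and swing it on.

send_rows([
  [0,0.001,-0.03],
  [0,0.001,-0.055],
  [0,0.001,-0.076],
  [0,0.001,-0.076],
  [0,0.001,-0.076],
], hand=[0.2,0.2,0.2,0.55,0.55], turn=[0,0,0,0,0])

```text
time: 12.0
ee_pos: [457.4, 175.2, 44.1]
tcp_rot: [0.0, 0.998, 0.056, -0.0]
force: [-0.3, -0.0, -0.6]
finger_gap: 19.1
grasp_force: 0.0
```

send_rows([
  [0.001,-0.006,0],
  [0.0025,-0.012,0],
  [0.005,-0.018,0],
  [0.0075,-0.024,0],
  [0.011,-0.0295,0],
], hand=[0.55,0.55,0.55,0.55,0.55], turn=[6,12,18,24,31])

```text
time: 12.5
ee_pos: [468.9, 145.6, 45.2]
tcp_rot: [0.0, 0.946, 0.323, 0.001]
force: [0.3, 0.4, -1.3]
finger_gap: 19.5
grasp_force: 0.5
```

send_rows([
  [0.003,-0.004,0],
  [0.006,-0.007,0],
  [0.01,-0.0105,0],
  [0.014,-0.0135,0],
  [0.018,-0.016,0],
], hand=[0.55,0.55,0.55,0.55,0.55], turn=[4,8,13,18,23])

```text
time: 13.0
ee_pos: [486.8, 129.5, 45.2]
tcp_rot: [0.0, 0.863, 0.505, 0.001]
force: [-1.4, -0.3, 0.0]
finger_gap: 19.1
grasp_force: 0.5
```

send_rows([
  [0.003,-0.0015,0],
  [0.006,-0.003,0],
  [0.009,-0.0045,0],
  [0.013,-0.0055,0],
  [0.0165,-0.0065,0],
], hand=[0.55,0.55,0.55,0.55,0.55], turn=[3,6,10,14,17])

```text
time: 13.5
ee_pos: [503.4, 123.1, 45.3]
tcp_rot: [0.0, 0.779, 0.627, 0.001]
force: [-0.6, -0.8, -0.7]
finger_gap: 19.2
grasp_force: 0.5
```

send_rows([
  [0.002,-0.0003,0],
  [0.004,-0.0005,0],
  [0.006,-0.0007,0],
  [0.008,-0.0009,0],
  [0.01,-0.001,0],
], hand=[0.55,0.55,0.55,0.55,0.55], turn=[2,4,6,8,10])

```text
time: 14.0
ee_pos: [513.3, 122.1, 45.3]
tcp_rot: [0.0, 0.722, 0.692, 0.001]
force: [-1.3, -0.5, -0.6]
finger_gap: 18.9
grasp_force: 0.5
```

send_rows([
  [0.001,0,0],
  [0.002,0,0],
  [0.003,0,0],
  [0.004,0,0],
  [0.005,0,0],
], hand=[0.55,0.55,0.55,0.55,0.55], turn=[1,2,3,4,5])

```text
time: 14.5
ee_pos: [518.3, 122.2, 43.9]
tcp_rot: [0.0, 0.691, 0.723, 0.0]
force: [-1.5, -0.0, 0.2]
finger_gap: 19.2
grasp_force: 0.4
```

send_rows([
  [0.001,0,0],
  [0.002,0,0],
  [0.003,0,0],
  [0.004,0,0],
  [0.005,0.0001,0],
], hand=[0.55,0.55,0.55,0.55,0.55], turn=[1,2,3,4,5])

```text
time: 15.0
ee_pos: [522.8, 122.4, 43.7]
tcp_rot: [-0.0, 0.659, 0.752, -0.0]
force: [-4.7, 2.3, 2.3]
finger_gap: 19.1
grasp_force: 2.3
```

send_rows([
  [0.001,0.0002,0],
  [0.002,0.0004,0],
  [0.003,0.0006,0],
  [0.004,0.0008,0],
  [0.005,0.001,0],
], hand=[0.55,0.55,0.55,0.55,0.55], turn=[1,2,3,4,5])

```text
time: 15.5
ee_pos: [528.3, 123.2, 43.8]
tcp_rot: [0.0, 0.626, 0.78, -0.0]
force: [-3.3, -0.3, 1.7]
finger_gap: 19.2
grasp_force: 1.2
```

send_rows([
  [0.001,0.0003,0],
  [0.002,0.0006,0],
  [0.003,0.0009,0],
  [0.004,0.0012,0],
  [0.005,0.0015,0],
], hand=[0.55,0.55,0.55,0.55,0.55], turn=[1,2,3,4,5])

```text
time: 16.0
ee_pos: [533.3, 124.7, 43.8]
tcp_rot: [0.0, 0.591, 0.807, 0.0]
force: [-1.4, -1.5, 0.8]
finger_gap: 19.2
grasp_force: 1.1
```

send_rows([
  [0.001,0.0003,0],
  [0.002,0.0007,0],
  [0.003,0.0011,0],
  [0.004,0.0015,0],
  [0.005,0.002,0],
], hand=[0.55,0.55,0.55,0.55,0.55], turn=[1,2,3,4,5])

```text
time: 16.5
ee_pos: [538.3, 126.8, 43.8]
tcp_rot: [0.0, 0.555, 0.832, 0.0]
force: [-1.4, -1.6, -1.0]
finger_gap: 19.3
grasp_force: 1.0
```

send_rows([
  [0.001,0.0005,0],
  [0.002,0.0009,0],
  [0.0025,0.0011,0],
], hand=[0.55,0.55,0.55], turn=[0,0,0])

```text
time: 16.8
ee_pos: [540.6, 127.8, 43.8]
tcp_rot: [-0.0, 0.556, 0.831, -0.0]
force: [-3.7, -4.4, 1.2]
finger_gap: 19.2
grasp_force: 2.1
```

send_rows([
  [0.0004,0.0002,0],
  [0.0008,0.0004,0],
], hand=[0.55,0.55], turn=[0,0])

```text
time: 17.0
ee_pos: [540.7, 127.9, 43.7]
tcp_rot: [-0.001, 0.556, 0.831, -0.001]
force: [-6.2, -7.2, 3.0]
finger_gap: 19.1
grasp_force: 4.1
```

send_rows([
  [0.0004,0.0002,0],
  [0.0008,0.0004,0],
], hand=[0.55,0.55], turn=[0,0])

```text
time: 17.2
ee_pos: [540.8, 128.0, 43.7]
tcp_rot: [-0.001, 0.556, 0.831, -0.001]
force: [-8.8, -9.5, 5.3]
finger_gap: 19.1
grasp_force: 6.0
```

The clip is at its stop: the force rises to 13 N with no further motion. I release it and lift straight up.

send_rows([
  [-0.002,-0.001,0],
  [-0.004,-0.002,0],
  [-0.004,-0.002,0],
  [-0.004,-0.002,0],
  [-0.004,-0.002,0.01],
], hand=[0.55,0.55,0.2,0.2,0.2], turn=[0,0,0,0,0])

```text
time: 17.7
ee_pos: [538.0, 126.7, 53.3]
tcp_rot: [-0.001, 0.556, 0.831, -0.0]
force: [0.5, 0.5, 0.6]
finger_gap: 34.4
grasp_force: 0.0
```

send_rows([
  [0,0,0.02],
  [0,0,0.05],
  [0,0,0.09],
  [0,0,0.13],
  [0,0,0.17],
], hand=[0.2,0.2,0.2,0.2,0.2], turn=[0,0,0,0,0])

```text
time: 18.2
ee_pos: [538.1, 126.7, 226.3]
tcp_rot: [0.0, 0.556, 0.831, 0.0]
force: [0.5, -0.4, 0.5]
finger_gap: 34.0
grasp_force: 0.0
```

send_rows([
  [-0.02,0.03,0],
  [-0.04,0.06,0],
  [-0.06,0.09,0],
  [-0.08,0.12,0],
  [-0.1,0.15,0],
], hand=[0.2,0.2,0.2,0.2,0.2], turn=[0,0,0,0,0])

```text
time: 18.7
ee_pos: [437.4, 277.8, 224.7]
tcp_rot: [0.0, 0.556, 0.831, 0.001]
force: [0.1, 1.0, -0.4]
finger_gap: 34.4
grasp_force: 0.0
```

Run:
```python
from h import *
a=snap("side","s4.png")[180:300,200:360]; b=snap("top","t4.png")[170:290,220:380]
cv2.imwrite("pics/c4.png",np.hstack([cv2.resize(x[:,:,::-1],(400,300),interpolation=2) for x in (a,b)]))
print((proj("side",[*post(.44),68])-[200,180])*2.5)
```

```text
[196.77771055 133.57194637]
```

View pics/c4.png

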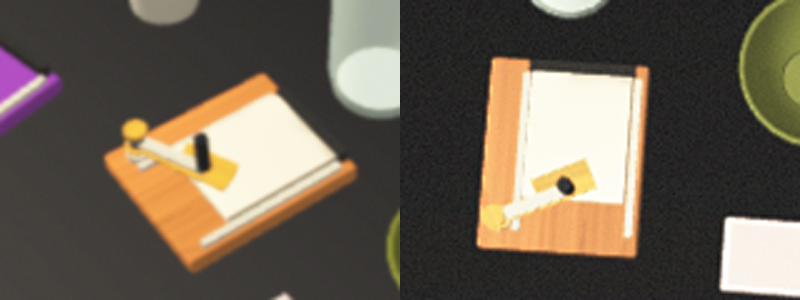

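Both views show the slab against the stop and the clip over its near edge, with the post at about (280,234) in the side view, within 2 px of its fully-on position. The robot is clear.

```bash
python3 -c "
from plant import hand_in
print(hand_in())"
```

```text
the job is handed in; nothing more can be done
None
```

The job is done and handed in (no verdict returned): I swung the clip well clear, pressed the slab home at about 10 N for over half a second, then swung the clip back to its stop and let go.

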